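Feed a chip tray past the spring gate

ROBOT

A 7-joint arm with a two-finger parallel gripper is mounted at the origin on the work surface. World frame = base frame: x ahead of the robot, y to its left, z up, the work surface at z = 0. Lengths are in m, angles in degrees, forces in N, time in s.
With the tool pointing down it reaches from about 0.425 to 1.025 m from the base axis. Payload 9.4 kg.
Tool frame: the origin (TCP) lies midway between the tips of the shut fingers; the grasp point (between the pads) lies 19 mm behind it; z points along the fingers, y is the line along which they close (so a half turn about z gives the same grasp; the last joint's range is limited). The gripper opens to 93 mm and grips with 3 to 60 N. Pads are 15 mm wide; open, the fingers measure 128 mm over their backs; the gripper's body (75 mm by 188 mm) begins 65 mm behind the grasp point.
Start: joints at [64.761, 34.337, -0.143, 91.639, 0.103, 54.024, -4.572], TCP at [0.258, -0.678, 0.219] pointing down, gripper open.
Joint ranges: [-147.43, 147.43], [-19.82, 112.94], [-74.19, 73.91], [6.32, 146.72], [-59.91, 239.91], [6.04, 106.73], [-150.56, 150.56]. Speed limits (degrees/s): [127.2, 127.2, 172.46, 172.46, 180, 180, 180].

INTERFACE

Orientations are given as [roll, pitch, yaw] about the fixed x, y, z axes, in that order (R = Rz(yaw) Ry(pitch) Rx(roll)).
In Python, from station import arm gives the robot as it stands.
- The arm moves only by the tool apply_moves, never from a script. Its argument "motion" is a list that holds one entry, the list of rows, each a list of 7 numbers: the closure, from 0 (fully open) to 1 (shut), then the shift along the tool's x, y, z in m, then the turn, a rotation vector about the tool's x, y, z in degrees. A call has 1 to 20 rows; each row shifts and turns the commanded pose from where the row before left it, along the tool's axes as they then stand; what a row does not reach is not made up. A row lasts 1/12 s, in which the tool goes at most 41.7 mm and 7.16 degrees, less where a joint would pass 70% of its speed; a pose out of reach is approached as far as the arm can. A call is refused whole if a number of a shift passes 0.0417 or a number of a turn 7.16, either way. A call with a gripper value outside its range is refused whole. The fingers move at their own pace and stop on an object; the grip force is fixed at half the most. Time passes only in rows, so rows that do not move let the fingers close. It gives the time, the measured TCP pose, the force, the opening and the grip force at its end, in the units of the state.
- arm.read_state(): the state, without advancing time (a new reading comes with each control period).
- arm.capture(name): name is "scene" or "top" or "wrist"; returns the picture (384x512x3 uint8, red, green, blue); there is no depth.
- arm.camera_model(name): a dict with "intrinsics" (3x3 intrinsics, pixels), "R" (3x3) and "t" (3): a world point X has camera coordinates R X + t. Camera axes: x right, y down, z forward; pixel columns grow to the right and rows downward; lengths in m; the calibration is good to about 2 mm. A picture is of the moment at which its call begins: read the wrist's pose just before it. camera_model takes no time and is no camera call; for the wrist camera it gives the pose at the moment of the call.
- arm.job_done(): hands the job in; it is judged then, once.
The state is a dict: "time": time; "joint_pos": joint angles; "dq": joint speeds; "joint_torque": joint torques, N m; "eef_pos": TCP position; "orientation": TCP orientation; "force": force on the tool from outside, world axes, zero at the start; "moment": the same for the moment, N m; "gripper_width": opening from 0.0 (shut) to 1.0 (fully open); "finger_force": force on a finger pad.
Only numpy, scipy, OpenCV 4.12 (cv2) and the standard library are available. Lean on these libraries where they do the work, as an engineer would, in place of code of your own. Each camera call takes 0.05 s, during which the arm holds its last target. There are 200 camera calls.

TASK

Press the yellow paddle down with one fingertip to sink the red gate, and keep it down while another fingertip pushes the full chip tray from behind along its chute, past the gate without touching it and fully home against the blue end stop. Then let go so that the gate springs up shut behind the tray. Push only: do not lift or tip the tray, and leave everything else on the bench where it is.

Things in the scene. Friction and masses are not known exactly. Their poses are not given: they have to be found in the camera images.
- station: fixed feed station with a chute along its own +y, the way the tray travels. Origin on the bench under the middle of the gate's slot; x points across the chute, away from the yellow paddle; z up. White chute floor 36 above the bench, 74 wide (x -37 to 37) between aluminium walls 6 thick with tops 12 above that floor. Nothing on it is higher than 74 above the bench
- entry (a point): middle of the chute floor at its open entry end, station y = -215
- slot_mid (a point): middle of the slot, 12 wide, that crosses the chute floor at station y = 0, where the red gate stands; at chute floor height
- stop_face (a point): foot of the blue end stop's face at the chute floor, station y = 141; the stop is 34 high above the floor
- tray: black chip tray full of small green chips, 70 wide (x) x 110 long (y) x 20 high, 0.18 to 0.35 kg, sliding on the chute floor before the gate, its y axis along the station's y (within 0.02 rad). Origin: centre of its underside. Its rear face, the one to push, is at its own y = -55. Against the end stop its origin is at station y = 86
- gate (a joint): angle (rad) of the red spring gate, one part with the yellow paddle: 0 = shut, leaf 6 thick standing 10 above the chute floor; 0.2 = fully pressed, hard stop. The leaf is below the floor everywhere beyond 0.13. The spring shuts it when released. Hinge axis along station y at x = -110, z = 40. Pressing at mid width takes about 3 N at first, 6 N at the stop
- paddle_mid (a point): middle of the top face of the yellow paddle, a stiff plate beside the chute at station x -104 to -46, y -220 to 45, which can be pressed anywhere along it. Gate shut: it slopes up towards the chute by 0.2 rad, mid width 51 above the bench, inner edge 55. Fully pressed: level, top 42 above the bench, 6 above the chute floor
- spare_tray: spare, almost empty black chip tray 70 x 110 x 20 lying on the bench beyond the entry of the chute; not to be moved (origin under its centre)
- tweezers: steel tweezers, 128 long, lying on the bench by the chute; not to be moved (origin under its centre)
- brush: yellow-handled brush, 160 long, lying at the left of the bench; not to be moved (origin under its centre)
- bottle: white bottle, 48 diameter, 115 high, blue cap; not to be moved (origin under its centre)
- jar: amber jar, 56 diameter, 60 high, black cap; not to be moved (origin under its centre)
- loupe: black eye loupe, 42 diameter, 36 high, standing near the paddle side of the chute; not to be moved (origin under its centre)
- pen: dark pen, 141 long, lying on a fixed black pad 24 high; not to be moved (origin under its centre)

How it is judged (in metres and radians):
On the way, in this order (a step that is already met when the one before it is completed fails the run):
1. a finger holds the gate down while the tray is still before it (value of joint gate above 0.12 rad and contact force between the fingers and gate above 0.3 N and y of tray in the frame of station below -0.062 m), for 0.1 s.
2. a finger pushes the tray astride the gate while a finger holds the gate down (value of joint gate above 0.12 rad and contact force between the fingers and gate above 0.3 N and contact force between the fingers and tray above 0.05 N and y of tray in the frame of station between -0.02 and 0.04 m), for 0.05 s.
3. the tray is home while a finger still holds the gate down (value of joint gate above 0.12 rad and contact force between the fingers and gate above 0.3 N and y of tray in the frame of station above 0.079 m and z of tray in the frame of station below 0.041 m and angle between tray's own z axis and vertical below 0.06 rad), for 0.05 s.
At the end, for the whole second after the job is handed in: the tray lies flat on the chute floor within 7 mm of the end stop (origin at station y above 79 mm), at rest, and the gate is shut behind it (below 0.04 rad) (y of tray in the frame of station above 0.079 m and z of tray in the frame of station below 0.041 m and angle between tray's own z axis and vertical below 0.06 rad and value of joint gate below 0.04 rad and linear speed of tray below 0.01 m/s); the robot touches nothing.
It fails at once if the tray touches the gate (over 1 N) (contact force between tray and gate above 1 N).
It fails at once if the tray is lifted more than 6 mm off the chute floor (height (world z) of tray above 0.042 m).
It fails at once if the tray is tipped (angle between tray's own z axis and vertical above 0.15 rad).
It fails at once if something else on the bench is moved by more than 15 mm (distance of any of spare_tray, tweezers, brush, bottle, jar, loupe, pen from where it was at the start of the episode above 0.015 m).
It also fails if it takes over 42 s, if anything falls off the work surface, if the arm or the gripper's body presses on something with over 40 N, if the wrist force passes 120 N, or if a joint passes its speed limit or range.

## Working session

There is one attempt and no reset: what is moved stays moved. The work goes in short steps, Python scripts to look and compute and a tool call to move; the robot and the scene stay as the last step left them, time stands still between calls to the robot, and variables do not carry over. Pictures are saved under pics/ and viewed, at most 10 in all, crops included, and the job is handed in when it is done.

Besides the shell and the picture viewer there is one more tool, called after "Emit:" as name(argument=value, ...), one argument or row to a line, values as JSON. apply_moves: Moves the arm, as the interface text tells. Its arguments: {"type":"object","properties":{"motion":{"type":"array","items":{"type":"array","items":{"type":"array","items":{"type":"number"}}}}},"required":["motion"]}

```bash
mkdir -p pics; ls; python3 - <<'E'
from station import arm
import cv2
print(arm.read_state())
for n in("scene","top"):
    im=arm.capture(n); cv2.imwrite(f"pics/{n}0.png",im[:,:,::-1]); 
    m=arm.camera_model(n);print(n,m)
E
```

```text
pics
{'time': 0.0, 'joint_pos': array([64.76145124, 34.38369947, -0.14590858, 91.68127814,  0.10230695,
       54.02449667, -4.57191463]), 'dq': array([ 0.09088558, -0.05132638, -0.02412041, -0.00686348, -0.03854974,
        0.03309813, -0.00752163]), 'joint_torque': array([-3.12434540e-04, -7.65065718e+01,  1.49648041e+00, -2.52346963e+01,
       -5.24924125e-02,  1.70817407e-02,  1.65874303e-04]), 'eef_pos': array([ 0.25778276, -0.67708909,  0.21776807]), 'orientation': array([-1.79910964e+02,  7.42143676e-03,  2.08472825e+01]), 'force': array([-0.14371134, -0.3644628 ,  0.15186603]), 'moment': array([-0.01085144,  0.03200005,  0.00311039]), 'finger_force': 0.0, 'gripper_width': 0.9997668805579422}
scene {'intrinsics': array([[462.09492767,   0.        , 247.29421081],
       [  0.        , 462.09492767, 191.62186885],
       [  0.        ,   0.        ,   1.        ]]), 'R': array([[-0.86120687,  0.50824864,  0.0024611 ],
       [ 0.3693117 ,  0.62909591, -0.68399357],
       [-0.34918706, -0.58815105, -0.72948389]]), 't': array([ 0.53228863, -0.13345333,  1.72508493])}
top {'intrinsics': array([[463.4537746 ,   0.        , 248.49811367],
       [  0.        , 463.4537746 , 196.05124189],
       [  0.        ,   0.        ,   1.        ]]), 'R': array([[-0.01161994, -0.99991129, -0.00651108],
       [-0.99615134,  0.01214149, -0.08680494],
       [ 0.08687629,  0.00547735, -0.99620405]]), 't': array([-0.05627538,  0.56833922,  1.34200438])}
```

View pics/top0.png

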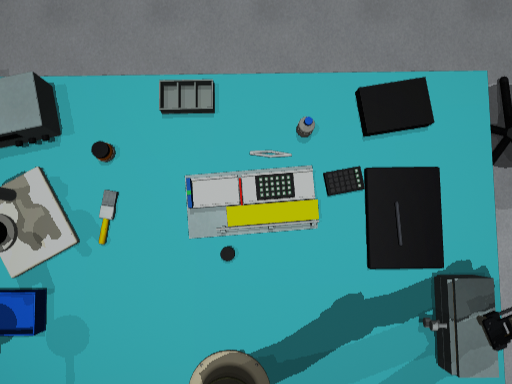

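View pics/scene0.png

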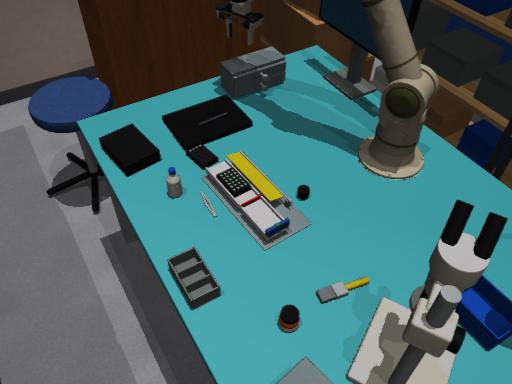

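The top view shows the chute from entry at right (~(314,186)) to the blue stop at left (~(190,193)). The gate is at ~(241,190), the tray at ~(275,187) and the paddle at ~(272,213), on the robot's side. Next, an enlarged crop.

```bash
python3 - <<'E'
import cv2
im=cv2.imread("pics/top0.png")[155:265,180:370]
cv2.imwrite("pics/c.png",cv2.resize(im,None,fx=4.2,fy=4.2,interpolation=cv2.INTER_CUBIC))
E
```

```text
(no output)
```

View pics/c.png

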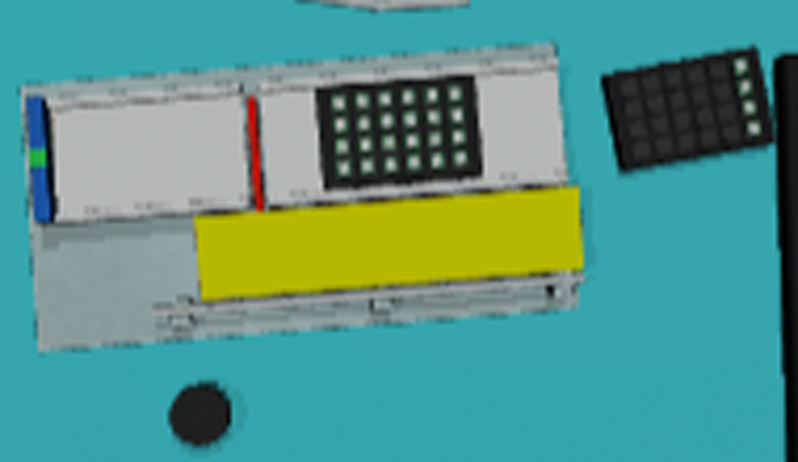

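The crop shows the gate leaf from (252,97) to (260,210). Paddle corners are (195,215), (578,187), (583,270), (202,300). Tray top corners are (317,90), (474,77), (482,177), (325,188). I'll fit the station pose to these.

```bash
cat > h.py <<'E'
import numpy as np
from station import arm
def ray(cam,uv,z):
    K=cam["intrinsics"];R=cam["R"];t=cam["t"]
    C=-R.T@t; d=R.T@np.linalg.inv(K)@np.array([uv[0],uv[1],1.])
    return C+d*(z-C[2])/d[2]
def fit(S,W): # 2D rigid W=R S+o
    S=np.array(S);W=np.array(W);a=S-S.mean(0);b=W-W.mean(0)
    th=np.arctan2((a[:,0]*b[:,1]-a[:,1]*b[:,0]).sum(),(a*b).sum())
    R=np.array([[np.cos(th),-np.sin(th)],[np.sin(th),np.cos(th)]])
    o=W.mean(0)-R@S.mean(0); return th,R,o,W-(S@R.T+o)
E
python3 - <<'E'
from h import *
cam=arm.camera_model("top")
P=lambda x,y,z:ray(cam,(180+(x+.5)/4.2-.5,155+(y+.5)/4.2-.5),z)[:2]
L=[((195,215),.055,(-46,45)),((578,187),.055,(-46,-220)),((583,270),.040,(-104,-220)),((202,300),.040,(-104,45)),
((256,153),.046,(0,0)),((558,68),.036,(37,-215)),((567,185),.036,(-37,-215)),((48,158),.07,(0,141))]
W=[P(*p,z) for p,z,s in L];S=[np.array(s)/1000 for p,z,s in L]
th,R,o,r=fit(S,W);print(np.degrees(th),o);print((r@R*1000).round(1))
T=[P(*p,.056) for p in((317,90),(474,77),(482,177),(325,188))]
tt,_,to,r=fit([(.035,.055),(.035,-.055),(-.035,-.055),(-.035,.055)],T);print("tray",np.degrees(tt),(r*1000).round(1),R.T@(to-o))
for n,p,z in(("loupe",(200,413),.036),("spare",(688,109),.02),("spare corner",(602,75),.02),("spare c2",(622,172),.02),("sp",(773,143),.02),("pad",(780,55),.024)):
    w=P(*p,z);print(n,w,R.T@(w-o))
E
```

```text
3.6410247342259443 [ 0.58494337 -0.03961313]
[[ 1.3 -0.7]
 [ 0.7  1.1]
 [ 2.2  0.5]
 [ 1.4 -0.6]
 [-4.4 -0.4]
 [ 3.2 -0.1]
 [-5.   0.8]
 [ 0.6 -0.6]]
tray 3.6775621301545502 [[-1.  -0.9]
 [-0.4  0.7]
 [ 0.3  1.1]
 [ 1.1 -1. ]] [ 0.0010297  -0.09987676]
loupe [4.02113464e-01 3.36951452e-04] [-0.17992383  0.05148008]
spare [ 0.61063428 -0.34481635] [ 0.00625709 -0.30621867]
spare corner [ 0.63557218 -0.28482947] [ 0.03495413 -0.24793656]
spare c2 [ 0.56659419 -0.29712869] [-0.03466569 -0.2558305 ]
sp [ 0.58579531 -0.40388301] [-0.02228277 -0.36358871]
pad [ 0.64766713 -0.40990024] [ 0.03908203 -0.37352297]
```

Emit:
apply_moves(
  motion=[
    [[0.35,0,0,-0.02,0,0,0],[0.35,0,0,-0.02,0,0,0],[0.35,0.0296,-0.0213,0,0,0,0],[0.35,0.0296,-0.0213,0,0,0,0],[0.35,0.0296,-0.0213,0,0,0,0],[0.35,0.0296,-0.0213,0,0,0,0],[0.35,0.0296,-0.0213,0,0,0,0],[0.35,0.0296,-0.0213,0,0,0,0],[0.35,0.0296,-0.0213,0,0,0,0],[0.35,0.0296,-0.0213,0,0,0,0],[0.35,0.0296,-0.0213,0,0,0,0],[0.35,0.0296,-0.0213,0,0,0,0],[0.35,0.0296,-0.0213,0,0,0,0],[0.35,0.0296,-0.0213,0,0,0,0],[0.35,0.0296,-0.0213,0,0,0,0],[0.35,0.0296,-0.0213,0,0,0,0],[0.35,0.0296,-0.0213,0,0,0,0]],
  ],
)

```text
time: 1.52
eef_pos: [0.5597, -0.2193, 0.2584]
orientation: [-180.0, 0.0, 20.8]
force: [0.8, -0.5, -0.3]
gripper_width: 0.651
finger_force: 0.0
```

Emit:
apply_moves(
  motion=[
    [[0.35,0,0,0.01,0,0,-6.62],[0.35,0,0,0.01,0,0,-6.62],[0.35,0,0,0.01,0,0,-6.62],[0.35,0,0,0.01,0,0,-6.62],[0.35,0,0,0.01,0,0,-6.62],[0.35,0,0,0.01,0,0,-6.62],[0.35,0,0,0.01,0,0,-6.62],[0.35,0,0,0.01,0,0,-6.62],[0.35,0,0,0.01,0,0,-6.62],[0.35,0,0,0.01,0,0,-6.62],[0.35,0,0,0.01,0,0,-6.62],[0.35,0,0,0,0,0,0],[0.35,0,0,0,0,0,0]],
  ],
)

```text
time: 2.6
eef_pos: [0.5587, -0.221, 0.148]
orientation: [-179.9, -0.1, 93.4]
force: [0.9, 0.4, 0.8]
gripper_width: 0.65
finger_force: 0.0
```

```bash
python3 - <<'E'
from h import *
import cv2
cam=arm.camera_model("wrist")
im=arm.capture("wrist")[:,:,::-1].copy(); cv2.imwrite("pics/w1.png",cv2.resize(im,(768,576)))
np.save("w1.npy",np.array([cam["intrinsics"],cam["R"],np.diag(cam["t"])]))
c,s=np.cos(np.radians(3.64)),np.sin(np.radians(3.64));R=np.array([[c,-s],[s,c]]);o=np.array([.5864,-.0396])
def px(x,y,z):
    q=cam["intrinsics"]@(cam["R"]@np.append(R@[x,y]+o,z)+cam["t"]);return (q[:2]/q[2]*1.5).round()
for n,p in dict(tray_rl=(-.035,-.155,.056),tray_rr=(.035,-.155,.056),pad_in=(-.046,-.22,.055),pad_out=(-.104,-.22,.0405),pad_in2=(-.046,.045,.055),leaf0=(-.037,0,.046),leaf1=(.037,0,.046),entryR=(.037,-.215,.036)).items(): print(n,px(*p))
E
```

```text
tray_rl [388. 254.]
tray_rr [502. 254.]
pad_in [371. 351.]
pad_out [287. 342.]
pad_in2 [ 365. -152.]
leaf0 [384. -35.]
leaf1 [522. -35.]
entryR [491. 333.]
```

View pics/w1.png

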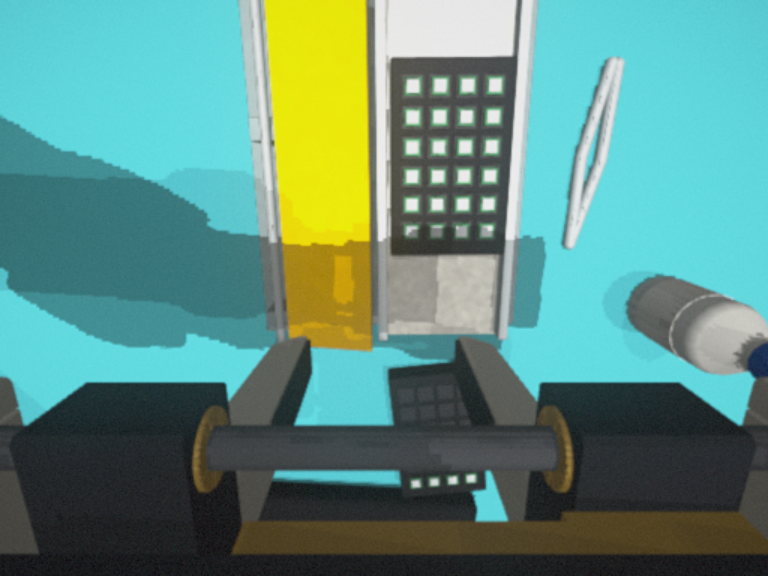

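The wrist view agrees with the fit: tray rear edge at row 253 (254 predicted) and paddle end at (372,349). Descending.

Emit:
apply_moves(
  motion=[
    [[0.35,0,0,0.02,0,0,-0.24],[0.35,0,0,0.02,0,0,0],[0.35,0,0,0.02,0,0,0],[0.35,0,0,0.02,0,0,0],[0.35,0,0,0.01,0,0,0],[0.35,0,0,0.005,0,0,0],[0.35,0,0,0.005,0,0,0],[0.35,0,0,0,0,0,0],[0.35,0,0,0,0,0,0]],
  ],
)

```text
time: 3.4
eef_pos: [0.5597, -0.2209, 0.0496]
orientation: [180.0, 0.0, 93.9]
force: [-0.1, 1.3, 4.4]
gripper_width: 0.651
finger_force: 2.3
```

Emit:
apply_moves(
  motion=[
    [[0.35,0,0,0.003,0,0,0],[0.35,0,0,0.003,0,0,0],[0.35,0,0,0.001,0,0,0],[0.35,0,0,0,0,0,0],[0.35,0,0,0,0,0,0]],
  ],
)

```text
time: 3.82
eef_pos: [0.5606, -0.2208, 0.0431]
orientation: [179.8, 0.0, 93.9]
force: [0.4, 1.8, 6.6]
gripper_width: 0.653
finger_force: 3.6
```

Emit:
apply_moves(
  motion=[
    [[0.35,0,0,0.001,0,0,0],[0.35,0,0,0.0005,0,0,0],[0.35,0,0,0,0,0,0],[0.35,0,0,0,0,0,0],[0.35,0,0,0,0,0,0]],
  ],
)

```text
time: 4.23
eef_pos: [0.5607, -0.2208, 0.0421]
orientation: [179.8, 0.0, 93.9]
force: [-0.1, 1.5, 10.9]
gripper_width: 0.652
finger_force: 5.6
```

Emit:
apply_moves(
  motion=[
    [[0.35,0.004,0,0,0,0,0],[0.35,0.004,0,0,0,0,0],[0.35,0.004,0,0,0,0,0],[0.35,0.003,0,0,0,0,0],[0.35,0.003,0,0,0,0,0],[0.35,0.004,0,0,0,0,0],[0.35,0.005,0,0,0,0,0],[0.35,0.005,0,0,0,0,0],[0.35,0.005,0,0,0,0,0],[0.35,0.005,0,0,0,0,0]],
  ],
)

```text
time: 5.07
eef_pos: [0.5579, -0.1823, 0.0422]
orientation: [179.8, 0.2, 93.8]
force: [1.2, -9.1, 9.9]
gripper_width: 0.653
finger_force: 5.9
```

Emit:
apply_moves(
  motion=[
    [[0.35,0.005,0,0,0,0,0],[0.35,0.005,0,0,0,0,0],[0.35,0.005,0,0,0,0,0],[0.35,0.005,0,0,0,0,0],[0.35,0.005,0,0,0,0,0],[0.35,0.005,0,0,0,0,0],[0.35,0.005,0,0,0,0,0],[0.35,0.005,0,0,0,0,0],[0.35,0.005,0,0,0,0,0],[0.35,0.005,0,0,0,0,0],[0.35,0.005,0,0,0,0,0],[0.35,0.005,0,0,0,0,0],[0.35,0.005,0,0,0,0,0],[0.35,0.005,0,0,0,0,0],[0.35,0.005,0,0,0,0,0],[0.35,0.005,0,0,0,0,0]],
  ],
)

```text
time: 6.4
eef_pos: [0.5526, -0.1027, 0.0422]
orientation: [179.8, 0.3, 93.8]
force: [1.4, -10.1, 12.7]
gripper_width: 0.653
finger_force: 7.3
```

Emit:
apply_moves(
  motion=[
    [[0.35,0.005,0,0,0,0,0],[0.35,0.005,0,0,0,0,0],[0.35,0.005,0,0,0,0,0],[0.35,0.005,0,0,0,0,0],[0.35,0.005,0,0,0,0,0],[0.35,0.005,0,0,0,0,0],[0.35,0.005,0,0,0,0,0],[0.35,0.005,0,0,0,0,0],[0.35,0.005,0,0,0,0,0],[0.35,0.005,0,0,0,0,0],[0.35,0.005,0,0,0,0,0],[0.35,0.005,0,0,0,0,0],[0.35,0.005,0,0,0,0,0],[0.35,0.005,0,0,0,0,0],[0.35,0.004,0,0,0,0,0],[0.35,0.002,0,0,0,0,0],[0.35,0,0,0,0,0,0]],
  ],
)

```text
time: 7.82
eef_pos: [0.5474, -0.0263, 0.0422]
orientation: [179.8, 0.2, 93.8]
force: [1.1, -8.3, 14.6]
gripper_width: 0.651
finger_force: 7.6
```

Emit:
apply_moves(
  motion=[
    [[0.35,0.002,0,0,0,0,0],[0.35,0.002,0,0,0,0,0],[0.35,0.001,0,0,0,0,0],[0.35,0.001,0,0,0,0,0],[0.35,0,0,0,0,0,0],[0.35,0,0,0,0,0,0]],
  ],
)

```text
time: 8.32
eef_pos: [0.547, -0.0209, 0.0422]
orientation: [179.8, 0.2, 93.7]
force: [0.8, -10.6, 15.2]
gripper_width: 0.651
finger_force: 7.9
```

Emit:
apply_moves(
  motion=[
    [[0.35,0.001,0,0,0,0,0],[0.35,0.001,0,0,0,0,0],[0.35,0.001,0,0,0,0,0],[0.35,0,0,0,0,0,0],[0.35,0,0,0,0,0,0]],
  ],
)

```text
time: 8.73
eef_pos: [0.5469, -0.0191, 0.0422]
orientation: [179.8, 0.3, 93.6]
force: [2.3, -14.0, 15.5]
gripper_width: 0.65
finger_force: 9.7
```

Emit:
apply_moves(
  motion=[
    [[0.35,0.001,0,0,0,0,0],[0.35,0.001,0,0,0,0,0],[0.35,0,0,0,0,0,0],[0.35,0,0,0,0,0,0]],
  ],
)

```text
time: 9.07
eef_pos: [0.5469, -0.0188, 0.0423]
orientation: [179.8, 0.4, 93.5]
force: [3.0, -19.0, 14.8]
gripper_width: 0.652
finger_force: 12.5
```

```bash
python3 - <<'E'
from h import *
import cv2
a=arm.capture("top")[155:265,180:300,::-1];b=arm.capture("wrist")[:,:,::-1]
a=cv2.resize(a,(400,367),interpolation=cv2.INTER_CUBIC);b=cv2.resize(b,(400,300));b=cv2.copyMakeBorder(b,0,67,0,0,cv2.BORDER_CONSTANT)
cv2.imwrite("pics/m.png",cv2.hconcat([a,b]))
E
```

```text
(no output)
```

View pics/m.png

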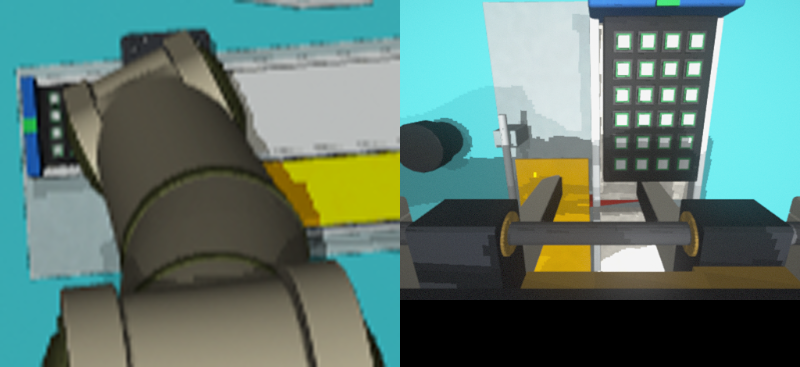

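The wrist view shows the tray against the blue stop at (665,10), clear of the gate, with the contact force risen to 19 N. Backing off slightly, then lifting.

Emit:
apply_moves(
  motion=[
    [[0.35,-0.002,0,0,0,0,0],[0.35,-0.002,0,0,0,0,0],[0.35,-0.002,0,0,0,0,0],[0.35,-0.001,0,0,0,0,0],[0.35,0,0,0,0,0,0]],
  ],
)

```text
time: 9.58
eef_pos: [0.547, -0.0192, 0.0422]
orientation: [179.8, -0.0, 93.8]
force: [-1.0, 2.4, 15.7]
gripper_width: 0.652
finger_force: 11.6
```

Emit:
apply_moves(
  motion=[
    [[0.35,-0.002,0,0,0,0,0],[0.35,-0.001,0,-0.001,0,0,0],[0.35,0,0,-0.002,0,0,0],[0.35,0,0,-0.003,0,0,0],[0.35,0,0,-0.004,0,0,0],[0.35,0,0,-0.005,0,0,0],[0.35,0,0,-0.005,0,0,0],[0.35,0,0,-0.01,0,0,0],[0.35,0,0,-0.02,0,0,0],[0.35,0,0,-0.03,0,0,0],[0.35,0,0,-0.03,0,0,0],[0.35,0,0,-0.03,0,0,0],[0.35,0,0,0,0,0,0],[0.35,0,0,0,0,0,0],[0.35,0,0,0,0,0,0]],
  ],
)

```text
time: 10.83
eef_pos: [0.5454, -0.0229, 0.1803]
orientation: [180.0, 0.0, 93.9]
force: [-0.2, 0.4, -0.6]
gripper_width: 0.651
finger_force: 0.0
```

```bash
python3 - <<'E'
from h import *
import cv2
b=arm.capture("wrist")[:,:,::-1]
cv2.imwrite("pics/f.png",cv2.resize(b,(768,576)))
E
```

```text
(no output)
```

View pics/f.png

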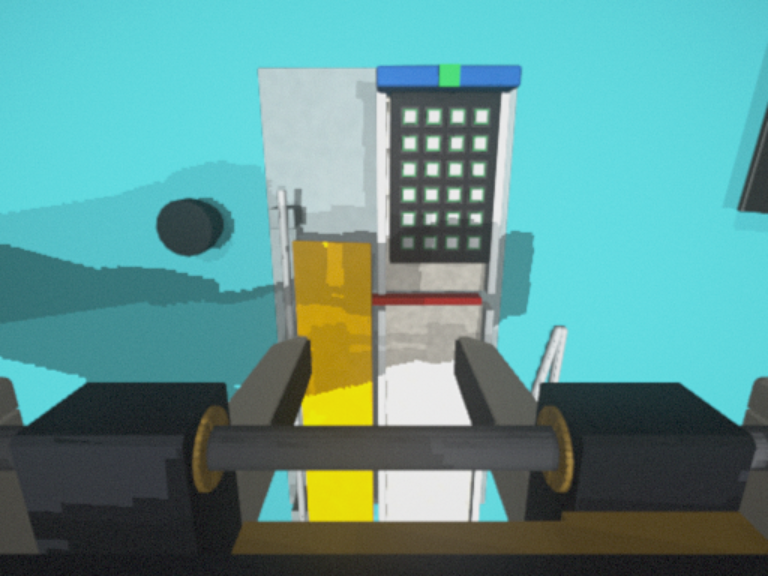

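The red gate at (427,299) is up and shut behind the tray. The tray sits against the blue stop at row 88, and nothing is touching the robot.

```bash
python3 -c "
from station import arm
print(arm.job_done())"
```

```text
the job is handed in; nothing more can be done
None
```

The tray is home against the blue end stop, the gate has sprung shut behind it, and the job is handed in; the hand-in gave no verdict, so this is from the last wrist picture and the force readings.

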